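Draw the slide tray out of the reader

ROBOT

A 7-joint arm with a two-finger parallel gripper is mounted at the origin on the work surface. World frame = base frame: x ahead of the robot, y to its left, z up, the work surface at z = 0. Lengths are in m, angles in rad, forces in N, time in s.
With the tool pointing down it reaches from about 0.425 to 0.925 m from the base axis. Payload 6.8 kg.
Tool frame: the origin (TCP) lies at the very end of the fingers, on their centre line; the grasp point (between the pads) lies 19 mm behind it; y points along the fingers, z is the direction in which the jaws open and shut, and the axes are right-handed (so a half turn about y gives the same grasp; the last joint's range is limited). The gripper opens to 85 mm and grips with 20 to 120 N. Pads are 22 mm wide; open, the fingers measure 114 mm over their backs; the gripper's body (76 mm by 85 mm) begins 54 mm behind the grasp point. The pads swing forward as they close: fully open they stand 13 mm farther back than shut.
Start: joints at [-1.241, 0.477, 0.022, 1.555, -0.011, 1.109, -0.083], TCP at [0.286, 0.611, 0.231] pointing down, gripper open.
Joint ranges: [-2.96, 2.96], [-0.34, 2.1], [-1.41, 1.46], [0.24, 2.44], [-1.37, 4.51], [0.17, 1.92], [-2.96, 2.96]. Speed limits (rad/s): [2.39, 2.39, 3.14, 3.14, 3.14, 3.14, 3.14].

INTERFACE

Orientations are given as a rotation vector (axis times angle).
In Python, from bench import r gives the robot as it stands.
- The arm moves only by the tool drive_tool, never from a script. Its argument "series" is a list of rows, each a list of 7 numbers: the shift along the tool's x, y, z in mm, then the turn, a rotation vector about the tool's x, y, z in degrees, then the finger opening in mm, from 0 to 85.4. In form: [[tx, ty, tz, wx, wy, wz, grip], ...]. A call has 1 to 5 rows; each row is the pose to reach, as a shift and turn from the pose measured when the call began, along the tool's axes at that moment; what a row does not reach only later rows make up. A row lasts 1/10 s, in which the tool goes at most 50 mm and 8.59 degrees, less where a joint would pass 70% of its speed; a pose out of reach is approached as far as the arm can. A call with a gripper value outside its range is refused whole. The fingers move at their own pace and stop on an object; "squeeze" is the grip in N (left out, the last holds). Time passes only in rows, so rows that repeat a pose let the fingers close. It gives the time, the measured TCP pose, the force and the opening at its end, in the units of the state.
- r.get_obs(): the state, without advancing time (a new reading comes with each control period).
- r.grab_frame(name): name is "scene" or "top" or "wrist"; returns a dict with "frame" (400x640x3 uint8, blue, green, red), "intrinsics" (3x3 intrinsics, pixels), "rvec" (rotation vector, rad) and "tvec" (3), from world to camera coordinates, as OpenCV has them. Camera axes: x right, y down, z forward; pixel columns grow to the right and rows downward; lengths in m; the calibration is good to about 2 mm. A picture is of the moment at which its call begins. There is no depth.
- r.hand_in(): hands the job in, once; it reports no verdict.
The state is a dict: "clock": time; "joints": joint angles; "qvel": joint speeds; "tau": joint torques, N m; "tcp_pos": TCP position; "orientation": TCP orientation; "contact_force": force on the tool from outside, world axes, zero at the start; "moment": the same for the moment, N m; "grip_width": finger opening in m.
Only numpy, scipy, OpenCV 4.12 (cv2) and the standard library are available. Lean on these libraries where they do the work, as an engineer would, in place of code of your own. Each camera call takes 0.05 s, during which the arm holds its last target.

TASK

Bring the green-covered slide tray of the slide reader fully out towards its front, right up against the blue end stop. There is nothing to grip, so press down gently on the green cover in the open window and drag it back by friction, in as many strokes as it takes; there is glass under the cover, so never press hard or jerk the tray, then lift clear. Leave everything else on the bench undisturbed.

Things in the scene. Friction and masses are not known exactly. Their poses are not given: they have to be found in the camera images.
- reader: White slide reader fixed to the bench. Origin: at bench level below the middle of its window; +x points to its rear tower (x 170 to 270 mm, 115 high), -x is its front, roughly towards the robot. A tray with a flat green cover runs along x between side rails, 36 mm high, inner faces at y = +-60 mm, outer +-86 mm.
- window (a point): Middle of the window, 36 mm above the bench (level with the rail tops), not on the cover. The window is the 100 mm gap along the reader's x (-50 to 50 mm) between a dark crossbar (12 mm deep, 48 to 57 mm above the bench) and a flat white hood (x 50 to 170 mm, 48 to 70 mm high).
- cover_mid (a point): At bench level under the middle of the window, below the green cover. The cover (104 mm wide) fills the window at every tray position and moves with the tray. It rests on the load: its flat top is 28 to 41 mm above the bench, different each run and not measured. It is stiff and does not give when pressed.
- stop (a point): Middle of the inner face of the blue end stop, 120 mm wide, its top 24 mm above the bench, at the front of the reader beyond the crossbar. The tray's front edge meets it when fully out.
- tray (a joint): How far the black tray (220 x 114 mm) is drawn to the front, in m: 0 = fully in, 0.100 = against the end stop. Dragging it takes about 4 N and it stays where it is left. Friction between a finger and the cover is about 0.5 to 1, so press with about 10 to 25 N. Over 45 N is too hard; over 0.3 m/s is a jerk.
- rack: Bright green tube rack with capped tubes, 75 x 170 x 66 mm (tubes up to 117 mm), loose on the bench. Origin: centre of underside. Leave alone.
- bottle: White bottle with blue cap, 56 mm diameter, 130 mm high, loose on the bench. Origin: centre of underside. Leave alone.
- jar: Clear specimen jar with orange cap, 52 mm diameter, 60 mm high, standing beside the reader. Origin: centre of underside. Leave alone.
- slidebox: Open blue slide box, 70 x 100 x 35 mm, lying beside the reader. Origin: centre of underside. Leave alone.
- kitbox: Closed white box, 150 x 110 x 60 mm, on the bench. Origin: centre of underside. Leave alone.
- tubecap: Yellow stopper, 34 mm diameter, 26 mm high, standing on the reader's white hood. Origin: centre of underside. Leave alone.

How it is judged:
At the end, for the whole second after the job is handed in: The tray is drawn out to within 3.5 mm of the end stop (tray reads over 0.0965 m) and at rest (under 0.01 m/s) (value of joint tray above 0.0965 m and velocity of joint tray below 0.01 m/s); the robot touches nothing.
It fails at once if the reader, its tray or cover is pressed with more than 45 N (contact force between any of the fingers, the arm and reader above 45 N).
It fails at once if the tray is jerked (over 0.3 m/s) (velocity of joint tray above 0.3 m/s).
It fails at once if a bystander is moved by more than 20 mm (distance of any of rack, bottle, jar, slidebox, kitbox, tubecap from where it was at the start of the episode above 0.02 m).
It also fails if it takes over 51 s, if anything falls off the work surface, if the arm or the gripper's body presses on something with over 40 N, if the wrist force passes 120 N, or if a joint passes its speed limit or range.

## Working session

There is one attempt and no reset: what is moved stays moved. The work goes in short steps, Python scripts to look and compute and a tool call to move; the robot and the scene stay as the last step left them, time stands still between calls to the robot, and variables do not carry over. Pictures are saved under pics/ and viewed, and the job is handed in when it is done.

Besides the shell and the picture viewer there is one more tool, called after "Call:" as name(argument=value, ...) on one line, values as JSON. drive_tool: Moves the arm, as the interface text tells. Its arguments: {"type":"object","properties":{"series":{"type":"array","items":{"type":"array","items":{"type":"number"}}},"squeeze":{"type":"number"}},"required":["series"]}

```bash
mkdir -p pics; ls; python3 - <<'E'
from bench import r
import cv2,numpy as np,pickle
d={}
for n in("scene","top","wrist"):
    f=r.grab_frame(n); d[n]=f; cv2.imwrite(f"pics/{n}0.png",f["frame"])
pickle.dump(d,open("f0.pkl","wb"))
print(r.get_obs())
E
```

```text
pics
{'clock': 0.15, 'joints': array([-1.24109228,  0.47765405,  0.02234243,  1.55621691, -0.01150469,
        1.10930497, -0.08309665]), 'qvel': array([ 0.00086729, -0.0026359 ,  0.00140482, -0.00300979,  0.00075417,
        0.00047734, -0.00099899]), 'tau': array([ 1.08410990e-03, -5.96924222e+01,  1.60937458e+00, -2.81489307e+01,
        1.26515696e-02,  6.57645825e-03,  5.82462505e-06]), 'tcp_pos': array([0.28597423, 0.61091893, 0.23052273]), 'orientation': array([-1.54483506,  0.34357722, -0.34322874]), 'contact_force': array([-0.69751166,  0.06668177, -0.91887054]), 'moment': array([ 0.00450102, -0.02444467, -0.00316542]), 'grip_width': 0.08527827543056794}
```

View pics/scene0.png

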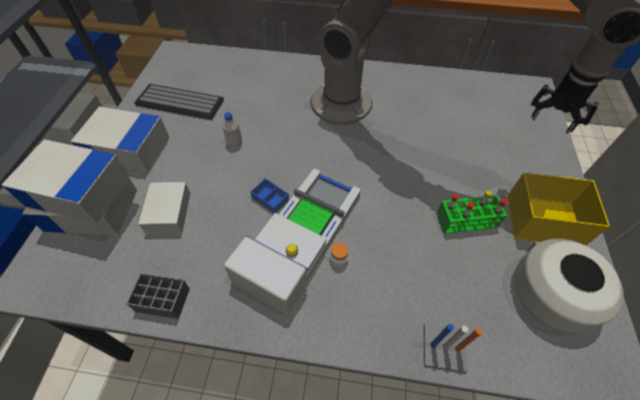

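View pics/top0.png

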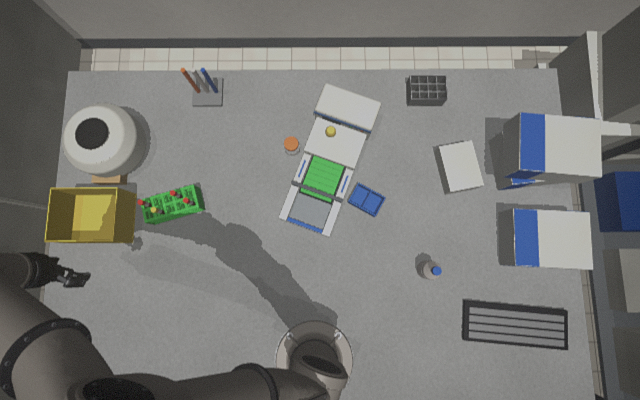

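View pics/wrist0.png

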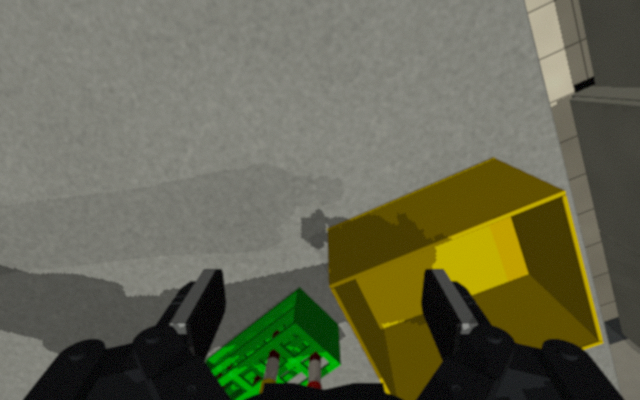

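The scene and top views show the reader ahead of the robot, with its green window near top-pixel (323,177) and the blue stop near (310,226). I'll enlarge both.

```bash
python3 - <<'E'
import cv2,pickle
d=pickle.load(open("f0.pkl","rb"))
a=d["top"]["frame"][75:245,265:395]; cv2.imwrite("pics/topc.png",cv2.resize(a,None,fx=4.5,fy=3.5*4.5/4.5,interpolation=cv2.INTER_CUBIC) if 0 else cv2.resize(a,None,fx=3.5,fy=3.5,interpolation=cv2.INTER_CUBIC))
b=d["scene"]["frame"][160:310,220:370]; cv2.imwrite("pics/scc.png",cv2.resize(b,None,fx=4,fy=4,interpolation=cv2.INTER_CUBIC))
E
```

```text
(no output)
```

View pics/topc.png

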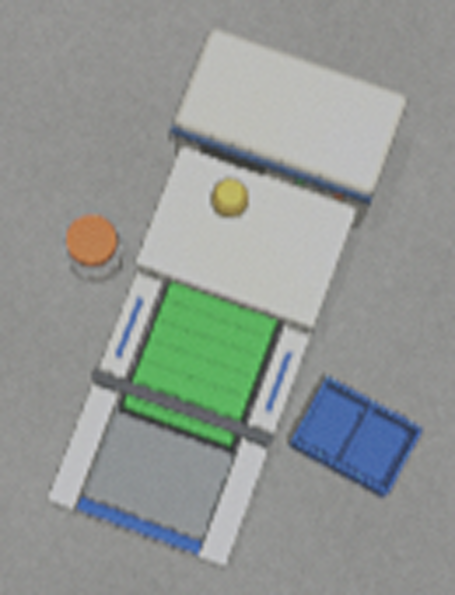

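View pics/scc.png

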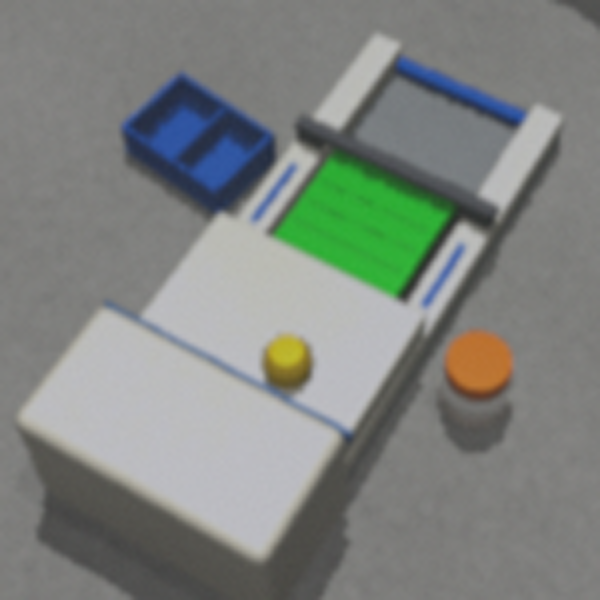

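```bash
cat > h.py <<'E'
import cv2,numpy as np
def proj(f,P): return cv2.projectPoints(np.array(P,float).reshape(-1,1,3),np.array(f["rvec"],float),np.array(f["tvec"],float),np.array(f["intrinsics"],float),None)[0].reshape(-1,2)
def ray(f,uv,z):
    K=np.array(f["intrinsics"]);R=cv2.Rodrigues(np.array(f["rvec"],float))[0];t=np.array(f["tvec"],float).ravel()
    d=R.T@np.linalg.inv(K)@np.array([uv[0],uv[1],1.]);c=-R.T@t
    return c+d*(z-c[2])/d[2]
def world(p,P):
    P=np.array(P,float);c,s=np.cos(p[2]),np.sin(p[2])
    return np.c_[p[0]+c*P[:,0]-s*P[:,1],p[1]+s*P[:,0]+c*P[:,1],P[:,2]]
E
python3 - <<'E'
from h import *
import pickle
from scipy.optimize import least_squares
d=pickle.load(open("f0.pkl","rb"))
T=d["top"];S=d["scene"]
ct=lambda u,v:(265+u/3.5,75+v/3.5)
cs=lambda u,v:(220+u/4,160+v/4)
# local pts: (x,y,z)
m=.001
top=[((50,86,70),ct(137,268)),((50,-86,70),ct(310,328)),((170,86,115),ct(172,127)),((170,-86,115),ct(370,197)),((270,86,115),ct(215,30)),((270,-86,115),ct(405,97))]
sc=[((50,86,70),cs(424,318)),((50,-86,70),cs(222,214)),((170,86,115),cs(343,437)),((170,-86,115),cs(107,305)),((270,86,115),cs(262,560)),((270,-86,115),cs(20,420))]
def res(p,which=None):
    o=[]
    for f,l in((T,top),(S,sc)):
        P=world(p,[np.array(a)*m for a,_ in l]); o.append(proj(f,P)-np.array([b for _,b in l]))
    return o
s=least_squares(lambda p:np.concatenate(res(p)).ravel(),[.65,0,-.35],loss="soft_l1")
print(s.x,np.degrees(s.x[2])); [print(o.round(1)) for o in res(s.x)]
p=s.x
c,sn=np.cos(p[2]),np.sin(p[2])
def loc(w): dx=w[:2]-p[:2]; return np.array([c*dx[0]+sn*dx[1],-sn*dx[0]+c*dx[1]])*1000
for n,f,uv,z in [("stop in L",T,ct(80,500),.024),("stop in R",T,ct(203,543),.024),("stopR s",S,cs(398,68),.024),("stopL s",S,cs(520,118),.024),
 ("bar L",T,ct(97,376),.0525),("bar R",T,ct(272,437),.0525),("railfrontL",T,ct(50,500),.036),("railfrontR",T,ct(225,563),.036),
 ("jar top",T,ct(92,240),.06),("cap",T,ct(230,197),.09),("trayfrontL",T,ct(122,410),.03),("trayfrontR",T,ct(235,447),.03)]:
    w=ray(f,uv,z); print(n,w.round(3),loc(w).round(1))
for n,P in [("window",(0,0,.036))]: print(n,world(p,[P]))
E
```

```text
[ 0.56447267 -0.03144567 -0.36022815] -20.639552621640522
[[-2.  -1.4]
 [-0.  -0. ]
 [ 1.2 -0.4]
 [-2.8 -1.8]
 [ 0.  -1.2]
 [-2.3 -2.2]]
[[ 0.8 -2.4]
 [-0.9 -2. ]
 [-1.4 -4.4]
 [ 1.5 -1. ]
 [-2.5 -1.4]
 [-0.1  0.7]]
stop in L [0.432 0.079 0.024] [-162.7   56.5]
stop in R [ 0.392 -0.033  0.024] [-160.5  -62.1]
stopR s [ 0.399 -0.025  0.024] [-157.4  -52.3]
stopL s [0.434 0.078 0.024] [-161.    56.7]
bar L [0.541 0.062 0.052] [-54.4  79.3]
bar R [ 0.485 -0.095  0.052] [-52.  -87.7]
railfrontL [0.431 0.105 0.036] [-172.8   80.5]
railfrontR [ 0.374 -0.052  0.036] [-171.2  -86.9]
jar top [0.666 0.067 0.06 ] [ 60.8 127.8]
cap [ 0.697 -0.059  0.09 ] [133.2  21.1]
trayfrontL [0.514 0.04  0.03 ] [-72.5  49.5]
trayfrontR [ 0.479 -0.063  0.03 ] [-68.7 -59.3]
window [[ 0.56447267 -0.03144567  0.036     ]]
```

```bash
python3 - <<'E'
from h import *
import pickle
from scipy.optimize import least_squares
d=pickle.load(open("f0.pkl","rb"))
T=d["top"];S=d["scene"]
ct=lambda u,v:(265+u/3.5-.4,75+v/3.5-.4)
cs=lambda u,v:(220+u/4-.4,160+v/4-.4)
# p: x,y,yaw, hood hw, tower hw, bar hw, xstop, xfront
def pts(p):
    H,W,B,xs,xf=p[3:]
    return [(50,H,70),(50,-H,70),(170,W,115),(170,-W,115),(270,W,115),(270,-W,115),(-56,B,52),(-56,-B,52),(xs,60,24),(xs,-60,24),(xf,86,36),(xf,-86,36)]
t=[ct(*a) for a in [(137,268),(310,328),(172,127),(370,197),(215,30),(405,97),(97,376),(272,437),(80,500),(203,543),(50,500),(225,563)]]
s_=[cs(*a) for a in [(424,318),(222,214),(343,437),(107,305),(262,560),(20,420),(493,214),(302,126),(522,120),(398,68),(560,118),(380,36)]]
def res(p):
    P=world(p,np.array(pts(p))*.001); return np.array([proj(T,P)-t,proj(S,P)-s_])
s=least_squares(lambda p:res(p).ravel(),[.565,-.03,-.36,86,86,86,-160,-172],loss="soft_l1",x_scale=[.01,.01,.01,1,1,1,1,1])
print(s.x.round(4)); print(res(s.x).round(1))
np.save("pose.npy",s.x)
P=[(x,y,z) for x,y,z in [(-50,60,36),(-50,-60,36),(50,60,48),(50,-60,48),(50,60,36),(50,-60,36)]]
im=T["frame"].copy(); im=cv2.resize(im[75:245,265:395],None,fx=3.5,fy=3.5,interpolation=cv2.INTER_CUBIC)
for q in proj(T,world(s.x,np.array(P+pts(s.x))*.001)): cv2.circle(im,tuple(int(v) for v in ((q-[265,75]+.4)*3.5)),2,(0,0,255),-1)
cv2.imwrite("pics/chk.png",im)
im=cv2.resize(S["frame"][160:310,220:370],None,fx=4,fy=4,interpolation=cv2.INTER_CUBIC)
for q in proj(S,world(s.x,np.array(P+pts(s.x))*.001)): cv2.circle(im,tuple(int(v) for v in ((q-[220,160]+.4)*4)),2,(0,0,255),-1)
cv2.imwrite("pics/chks.png",im)
cv2.imwrite("pics/chkb.png",np.hstack([cv2.imread("pics/chk.png")[:595,:330],im[:595,100:]])[:, :800])
E
```

```text
[ 5.654000e-01 -3.220000e-02 -3.611000e-01  8.308000e+01  9.096460e+01
  8.281160e+01 -1.616298e+02 -1.717699e+02]
[[[-0.4 -1. ]
  [-0.3 -0.2]
  [ 0.3 -0.8]
  [-0.6 -1.1]
  [-0.8 -1.6]
  [-0.1 -1.5]
  [-0.6  0.2]
  [-1.3  0.8]
  [-0.3 -0.6]
  [-0.2  0.2]
  [-0.9 -0.9]
  [ 0.3  0.2]]

 [[-0.1 -2.2]
  [ 0.1 -1. ]
  [ 0.3 -2.8]
  [-0.1 -1.2]
  [-0.8  0.3]
  [-1.7  0.4]
  [-0.3 -0.6]
  [-0.5 -0.9]
  [ 0.7  0.4]
  [-1.3 -1.2]
  [ 0.4 -0.3]
  [-2.1 -0.7]]]
```

View pics/chkb.png

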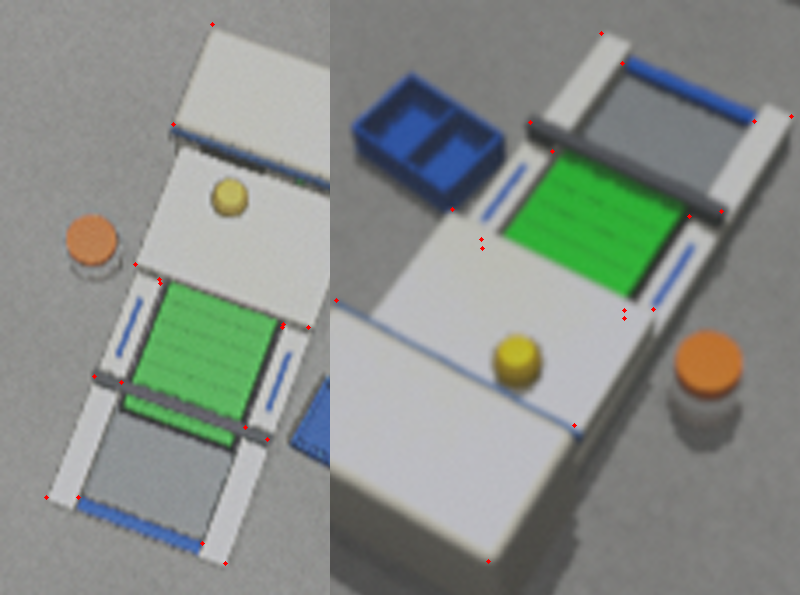

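```bash
cat > st.py <<'E'
# print state, and shift/turn in tool axes to a target: reader-local x,y (mm), world z (mm)
import sys
from h import *
from bench import r
from scipy.spatial.transform import Rotation as R
p=np.load("pose.npy");o=r.get_obs()
Rt=R.from_rotvec(o["orientation"]);x=np.array(o["tcp_pos"])
c,s=np.cos(p[2]),np.sin(p[2])
dx=x[:2]-p[:2]
print("t",o["clock"],"tcp",x.round(4),"loc",(1000*np.array([c*dx[0]+s*dx[1],-s*dx[0]+c*dx[1]])).round(1),"F",np.round(o["contact_force"],1),"grip",round(o["grip_width"]*1000,1),"q",np.round(o["joints"],2))
print("axes",Rt.as_matrix().round(3).tolist())
if len(sys.argv)>3:
    lx,ly,z=map(float,sys.argv[1:4])
    w=world(p,[(lx/1000,ly/1000,z/1000)])[0]
    print("shift",(1000*Rt.inv().apply(w-x)).round(1))
    for sg in(1,-1):
        zz=sg*np.array([-s,c,0]);y=np.array([0,0,-1.]);xx=np.cross(y,zz)
        G=R.from_matrix(np.c_[xx,y,zz]); print("turn",sg,np.degrees((Rt.inv()*G).as_rotvec()).round(1))
    print("reader +x per mm in tool:",Rt.inv().apply([c,s,0]).round(3))
E
python3 st.py 15 0 200
```

```text
t 0.15 tcp [0.286  0.6109 0.2305] loc [-488.6  502.9] F [-0.7  0.1 -0.9] grip 85.3 q [-1.24  0.48  0.02  1.56 -0.01  1.11 -0.08]
axes [[0.906, -0.001, 0.424], [-0.424, -0.001, 0.906], [0.0, -1.0, -0.001]]
shift [ 540.6   31.2 -462.8]
turn 1 [ 0.1 -4.4  0. ]
turn -1 [-0.000e+00  1.756e+02  1.000e-01]
reader +x per mm in tool: [ 0.997 -0.     0.077]
```

Call:
drive_tool(series=[[30, 0, -26, 0, -1, 0, 0], [62, 0, -53, 0, -2, 0, 0], [95, 0, -81, 0, -3, 0, 0], [128, 0, -110, 0, -4, 0, 0], [160, 0, -137, 0, -4.4, 0, 0]], squeeze=60)

```text
clock: 0.65
tcp_pos: [0.3733, 0.4169, 0.2306]
orientation: [-1.554, 0.283, -0.283]
contact_force: [0.9, 0.2, -0.3]
grip_width: 0.0124
```

```bash
python3 st.py 15 0 200
```

```text
t 0.65 tcp [0.3733 0.4169 0.2306] loc [-338.4  352.3] F [ 0.9  0.2 -0.3] grip 12.4 q [-0.99  0.29  0.05  1.84 -0.02  1.02  0.27]
axes [[0.936, -0.001, 0.353], [-0.353, -0.002, 0.936], [0.0, -1.0, -0.002]]
shift [ 353.2   31.2 -352.4]
turn 1 [0.1 0.  0. ]
turn -1 [   0.  -180.    -0.2]
reader +x per mm in tool: [ 1.  0. -0.]
```

Call:
drive_tool(series=[[34, 0, -34, 0, 0, 0, 0], [68, 0, -68, 0, 0, 0, 0], [102, 0, -102, 0, 0, 0, 0], [136, 0, -136, 0, 0, 0, 0], [170, 0, -170, 0, 0, 0, 0]])

```text
clock: 1.15
tcp_pos: [0.4727, 0.1959, 0.2309]
orientation: [-1.554, 0.283, -0.283]
contact_force: [0.3, 0.9, 0.7]
grip_width: -0.0002
```

Call:
drive_tool(series=[[34, 0, -34, 0, 0, 0, 0], [68, 0, -68, 0, 0, 0, 0], [102, 0, -102, 0, 0, 0, 0], [136, 0, -136, 0, 0, 0, 0], [150, 0, -150, 0, 0, 0, 0]])

```text
clock: 1.65
tcp_pos: [0.5612, -0.003, 0.2313]
orientation: [-1.555, 0.287, -0.289]
contact_force: [-0.2, -0.9, 1.1]
grip_width: 0.0001
```

```bash
python3 st.py 30 0 120
```

```text
t 1.65 tcp [ 0.5612 -0.003   0.2313] loc [-14.3  25.8] F [-0.2 -0.9  1.1] grip 0.1 q [-0.36  0.29  0.31  1.85 -0.1   1.01  1.19]
axes [[0.934, 0.0, 0.359], [-0.359, -0.004, 0.933], [0.002, -1.0, -0.004]]
shift [ 44.2 111.5 -25.1]
turn 1 [ 0.2 -0.3  0.1]
turn -1 [-1.000e-01  1.797e+02  3.000e-01]
reader +x per mm in tool: [1.    0.002 0.006]
```

Call:
drive_tool(series=[[20, 30, -12, 0, 0, 0, 0], [41, 70, -26, 0, 0, 0, 0], [41, 110, -26, 0, 0, 0, 0], [41, 145, -26, 0, 0, 0, 0], [41, 145, -26, 0, 0, 0, 0]])

```text
clock: 2.15
tcp_pos: [0.5862, -0.0425, 0.0818]
orientation: [-1.557, 0.295, -0.281]
contact_force: [-0.4, 0.3, -0.2]
grip_width: 0.0003
```

```bash
python3 st.py 27 0 60; python3 - <<'E'
from bench import r
import cv2,numpy as np
w=r.grab_frame("wrist")["frame"]; s=r.grab_frame("scene")["frame"]; t=r.grab_frame("top")["frame"]
a=cv2.resize(s[160:310,220:370],(400,400),interpolation=cv2.INTER_CUBIC);b=cv2.resize(t[120:250,255:385],(400,400),interpolation=cv2.INTER_CUBIC)
cv2.imwrite("pics/w1.png",w);cv2.imwrite("pics/st1.png",np.hstack([a,b]))
E
```

```text
t 2.15 tcp [ 0.5862 -0.0425  0.0818] loc [23.1 -2.3] F [-0.4  0.3 -0.2] grip 0.3 q [-0.24  0.53  0.27  1.9  -0.19  0.75  1.34]
axes [[0.933, -0.009, 0.359], [-0.359, -0.004, 0.933], [-0.007, -1.0, -0.007]]
shift [ 4.1 21.7  2.5]
turn 1 [ 0.4 -0.3 -0.4]
turn -1 [  0.7 179.7   0.7]
reader +x per mm in tool: [ 1.    -0.007  0.006]
```

View pics/w1.png

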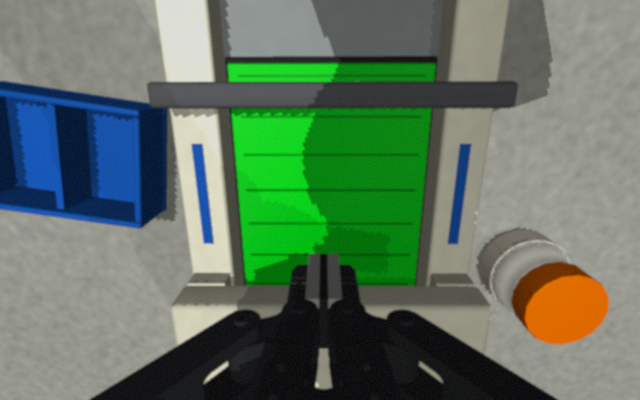

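View pics/st1.png

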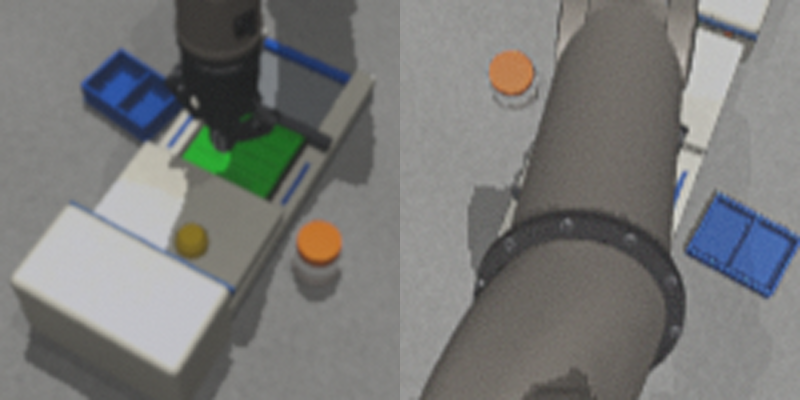

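The wrist view has the tip centred between the rails, just ahead of the hood edge (row ~287), with the bar at rows 83–106. I'll use it to refine the reader pose.

```bash
python3 - <<'E'
from bench import r
from h import *
f=r.grab_frame("wrist");o=r.get_obs();p=np.load("pose.npy")
print("tcp px",proj(f,[o["tcp_pos"]]))
c,s=np.cos(p[2]),np.sin(p[2])
def loc(w): dx=w[:2]-p[:2]; return np.array([c*dx[0]+s*dx[1],-s*dx[0]+c*dx[1]])*1000
for n,uv,z in [("bar back top (-50)L",(160,106),.057),("bar R",(500,104),.057),("bar front -62",(320,83),.057),("hood top front? ",(200,305),.07),("hood front R",(470,305),.07),("hood top ",(200,288),.07),
 ("railin L",(228,200),.036),("railin R",(436,200),.036),("tray front",(330,60),.032)]:
    print(n,loc(ray(f,uv,z)).round(1))
im=f["frame"].copy()
L=[(50,86,70),(50,-86,70),(50,60,48),(50,-60,48),(-50,83,57),(-50,-83,57),(-62,0,57),(-50,60,36),(-50,-60,36),(30,60,36),(30,-60,36)]
for q in proj(f,world(p,np.array(L)*.001)): cv2.circle(im,tuple(int(v) for v in q),3,(0,0,255),-1)
q=proj(f,[o["tcp_pos"]])[0];cv2.circle(im,tuple(int(v) for v in q),3,(255,0,255),-1)
cv2.imwrite("pics/w1b.png",im)
E
```

```text
tcp px [[324.46717532 271.46542534]]
bar back top (-50)L [-44.5 -79.5]
bar R [-44.6  84.3]
bar front -62 [-54.6  -2.2]
hood top front?  [ 60.1 -68.6]
hood front R [60.5 78.8]
hood top  [ 49.3 -67.3]
railin L [ 11.2 -57.5]
railin R [11.7 65.6]
tray front [-65.7   2.9]
```

View pics/w1b.png

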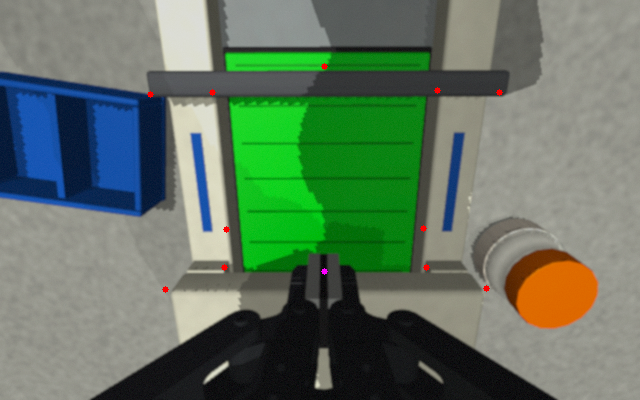

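```bash
python3 st.py 30 2 48
```

```text
t 2.35 tcp [ 0.5916 -0.0425  0.0885] loc [28.2 -0.4] F [ 0.6  0.6 -0.8] grip -0.0 q [-0.24  0.52  0.27  1.89 -0.19  0.75  1.34]
axes [[0.934, 0.003, 0.358], [-0.358, -0.004, 0.934], [0.004, -1.0, -0.002]]
shift [ 1.6 40.5  2.5]
turn 1 [ 0.1 -0.3  0.3]
turn -1 [ -0.4 179.7   0.2]
reader +x per mm in tool: [1.    0.004 0.005]
```

Call:
drive_tool(series=[[1, 10, 2, 0, 0, 0, 0], [1, 22, 2, 0, 0, 0, 0], [1, 32, 2, 0, 0, 0, 0], [1, 36, 2, 0, 0, 0, 0], [1, 38, 2, 0, 0, 0, 0]])

```text
clock: 2.85
tcp_pos: [0.5928, -0.0412, 0.0497]
orientation: [-1.555, 0.286, -0.29]
contact_force: [-0.3, 0.1, -0.8]
grip_width: -0.0002
```

Call:
drive_tool(series=[[0, 0, 0, 0, 0, 0, 0], [0, 0, 0, 0, 0, 0, 0]])

```text
clock: 3.05
tcp_pos: [0.5929, -0.0413, 0.0497]
orientation: [-1.555, 0.286, -0.29]
contact_force: [0.2, 0.0, -0.6]
grip_width: -0.0002
```

```bash
python3 st.py 30 2 40
```

```text
t 3.05 tcp [ 0.5929 -0.0413  0.0497] loc [28.9  1.2] F [ 0.2  0.  -0.6] grip -0.2 q [-0.23  0.58  0.25  1.9  -0.21  0.68  1.36]
axes [[0.934, 0.002, 0.359], [-0.359, -0.004, 0.934], [0.003, -1.0, -0.003]]
shift [1.  9.7 0.9]
turn 1 [ 0.2 -0.3  0.2]
turn -1 [ -0.3 179.7   0.3]
reader +x per mm in tool: [1.    0.003 0.006]
```

Call:
drive_tool(series=[[0, 1.5, 0, 0, 0, 0, 0], [0, 3, 0, 0, 0, 0, 0], [0, 4.5, 0, 0, 0, 0, 0], [0, 6, 0, 0, 0, 0, 0], [0, 6.5, 0, 0, 0, 0, 0]])

```text
clock: 3.55
tcp_pos: [0.5927, -0.0413, 0.043]
orientation: [-1.555, 0.286, -0.29]
contact_force: [-0.2, -0.5, 0.8]
grip_width: -0.0002
```

Call:
drive_tool(series=[[0, 0.7, 0, 0, 0, 0, 0], [0, 1.4, 0, 0, 0, 0, 0], [0, 1.4, 0, 0, 0, 0, 0]])

```text
clock: 3.85
tcp_pos: [0.5927, -0.0413, 0.0415]
orientation: [-1.555, 0.286, -0.29]
contact_force: [-0.6, -0.4, -0.2]
grip_width: 0.0002
```

Call:
drive_tool(series=[[0, 0.5, 0, 0, 0, 0, 0], [0, 1, 0, 0, 0, 0, 0], [0, 1.5, 0, 0, 0, 0, 0], [0, 1.5, 0, 0, 0, 0, 0]])

```text
clock: 4.25
tcp_pos: [0.5927, -0.0413, 0.0401]
orientation: [-1.555, 0.286, -0.29]
contact_force: [-0.7, 0.9, 2.1]
grip_width: 0.0001
```

Call:
drive_tool(series=[[0, 0.5, 0, 0, 0, 0, 0], [0, 1, 0, 0, 0, 0, 0], [0, 1.5, 0, 0, 0, 0, 0], [0, 1.5, 0, 0, 0, 0, 0]])

```text
clock: 4.65
tcp_pos: [0.5933, -0.0415, 0.0401]
orientation: [-1.554, 0.285, -0.291]
contact_force: [-3.3, 0.2, 13.1]
grip_width: 0.0003
```

Call:
drive_tool(series=[[0, 0.5, 0, 0, 0, 0, 0], [0, 1, 0, 0, 0, 0, 0], [0, 1.5, 0, 0, 0, 0, 0], [0, 1.5, 0, 0, 0, 0, 0]])

```text
clock: 5.05
tcp_pos: [0.594, -0.0417, 0.04]
orientation: [-1.554, 0.285, -0.292]
contact_force: [-3.3, -0.9, 14.3]
grip_width: 0.0003
```

Call:
drive_tool(series=[[-1, 1.8, 0, 0, 0, 0, 0], [-3, 1.8, 0, 0, 0, 0, 0], [-6, 1.8, 0, 0, 0, 0, 0], [-9, 1.8, 0, 0, 0, 0, 0], [-12, 1.8, 0, 0, 0, 0, 0]])

```text
clock: 5.55
tcp_pos: [0.5864, -0.0388, 0.0401]
orientation: [-1.554, 0.279, -0.299]
contact_force: [3.1, -4.0, 8.3]
grip_width: 0.0001
```

```bash
python3 st.py -31 2 40; python3 - <<'E'
from bench import r
import cv2
cv2.imwrite("pics/w2.png",r.grab_frame("wrist")["frame"])
E
```

```text
t 5.55 tcp [ 0.5864 -0.0388  0.0401] loc [22.   1.2] F [ 3.1 -4.   8.3] grip 0.1 q [-0.23  0.59  0.25  1.93 -0.22  0.64  1.36]
axes [[0.933, 0.012, 0.36], [-0.36, -0.005, 0.933], [0.013, -1.0, -0.0]]
shift [-53.   -0.6   0.4]
turn 1 [ 0.  -0.4  0.7]
turn -1 [ -1.1 179.6   0. ]
reader +x per mm in tool: [1.    0.013 0.007]
```

View pics/w2.png

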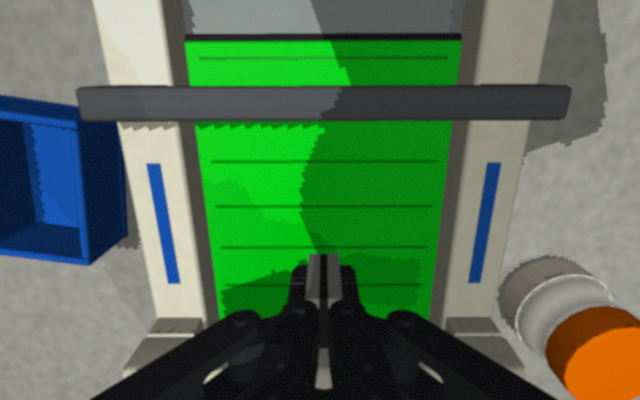

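Call:
drive_tool(series=[[-2, 2, 0, 0, 0, 0.5, 0], [-5, 2.4, 0, 0, 0, 0.5, 0], [-8, 2.4, 0, 0, 0, 0.5, 0], [-11, 2.4, 0, 0, 0, 0.5, 0], [-14, 2.4, 0, 0, 0, 0.5, 0]])

```text
clock: 6.1
tcp_pos: [0.5771, -0.0352, 0.04]
orientation: [-1.552, 0.28, -0.3]
contact_force: [3.6, -4.1, 12.4]
grip_width: 0.0002
```

```bash
python3 st.py -31 2 40
```

```text
t 6.1 tcp [ 0.5771 -0.0352  0.04  ] loc [12.1  1.3] F [ 3.6 -4.1 12.4] grip 0.2 q [-0.24  0.57  0.25  1.95 -0.22  0.63  1.35]
axes [[0.932, 0.012, 0.361], [-0.361, -0.003, 0.933], [0.012, -1.0, 0.002]]
shift [-43.1  -0.5   0.4]
turn 1 [-0.1 -0.5  0.7]
turn -1 [-1.100e+00  1.795e+02 -1.000e-01]
reader +x per mm in tool: [1.    0.012 0.008]
```

Call:
drive_tool(series=[[-3, 2.6, 0, 0, 0, 0.6, 0], [-7, 2.8, 0, 0, 0, 0.6, 0], [-11, 2.8, 0, 0, 0, 0.6, 0], [-15, 2.8, 0, 0, 0, 0.6, 0], [-19, 2.8, 0, 0, 0, 0.6, 0]])

```text
clock: 6.6
tcp_pos: [0.5644, -0.0303, 0.04]
orientation: [-1.55, 0.281, -0.301]
contact_force: [2.5, -4.3, 17.7]
grip_width: 0.0002
```

```bash
python3 st.py -31 2 40; python3 - <<'E'
from bench import r
import cv2
cv2.imwrite("pics/w3.png",r.grab_frame("wrist")["frame"])
E
```

```text
t 6.6 tcp [ 0.5644 -0.0303  0.04  ] loc [-1.6  1.4] F [ 2.5 -4.3 17.7] grip 0.2 q [-0.25  0.56  0.24  1.98 -0.22  0.61  1.34]
axes [[0.932, 0.012, 0.363], [-0.363, -0.001, 0.932], [0.012, -1.0, 0.004]]
shift [-29.4  -0.4   0.3]
turn 1 [-0.2 -0.6  0.7]
turn -1 [ -1.1 179.4  -0.3]
reader +x per mm in tool: [1.    0.012 0.01 ]
```

View pics/w3.png

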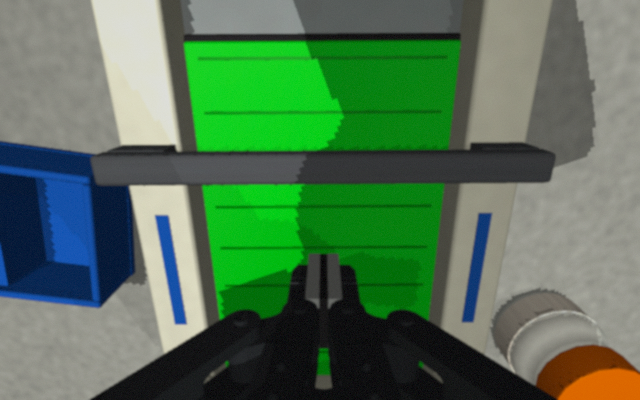

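The tray edge stays at row 37 relative to the tip, so it is following without slip. Continuing the stroke.

Call:
drive_tool(series=[[-4, 2.6, 0, 0, 0, 0.6, 0], [-8, 2.6, 0, 0, 0, 0.6, 0], [-12, 2.6, 0, 0, 0, 0.6, 0], [-16, 2.6, 0, 0, 0, 0.6, 0], [-20, 2.6, 0, 0, 0, 0.6, 0]])

```text
clock: 7.15
tcp_pos: [0.5498, -0.0247, 0.04]
orientation: [-1.547, 0.283, -0.301]
contact_force: [2.7, -4.1, 16.6]
grip_width: -0.0
```

```bash
python3 st.py -31 2 40
```

```text
t 7.15 tcp [ 0.5498 -0.0247  0.04  ] loc [-17.2   1.4] F [ 2.7 -4.1 16.6] grip -0.0 q [-0.26  0.54  0.24  2.02 -0.22  0.59  1.34]
axes [[0.931, 0.012, 0.364], [-0.364, 0.002, 0.931], [0.01, -1.0, 0.006]]
shift [-13.8  -0.1   0.4]
turn 1 [-0.3 -0.7  0.6]
turn -1 [ -0.9 179.3  -0.5]
reader +x per mm in tool: [1.    0.01  0.011]
```

Go to about -29, then lift.

Call:
drive_tool(series=[[-4, 2.6, 0, 0, 0, 0.6, 0], [-8, 2.6, 0, 0, 0, 0.6, 0], [-12, 2.6, 0, 0, 0, 0.6, 0], [-15, 2.6, 0, 0, 0, 0.6, 0], [-16, 2.6, 0, 0, 0, 0.6, 0]])

```text
clock: 7.65
tcp_pos: [0.5395, -0.0208, 0.04]
orientation: [-1.545, 0.285, -0.302]
contact_force: [2.0, -4.1, 16.9]
grip_width: -0.0001
```

```bash
python3 st.py 30 2 55; python3 - <<'E'
from bench import r
import cv2
cv2.imwrite("pics/w4.png",r.grab_frame("wrist")["frame"])
E
```

```text
t 7.65 tcp [ 0.5395 -0.0208  0.04  ] loc [-28.3   1.5] F [ 2.  -4.1 16.9] grip -0.1 q [-0.27  0.53  0.24  2.04 -0.23  0.58  1.33]
axes [[0.931, 0.011, 0.365], [-0.365, 0.004, 0.931], [0.009, -1.0, 0.008]]
shift [ 58.4 -14.4   1.4]
turn 1 [-0.4 -0.7  0.5]
turn -1 [ -0.8 179.2  -0.7]
reader +x per mm in tool: [1.    0.009 0.013]
```

View pics/w4.png

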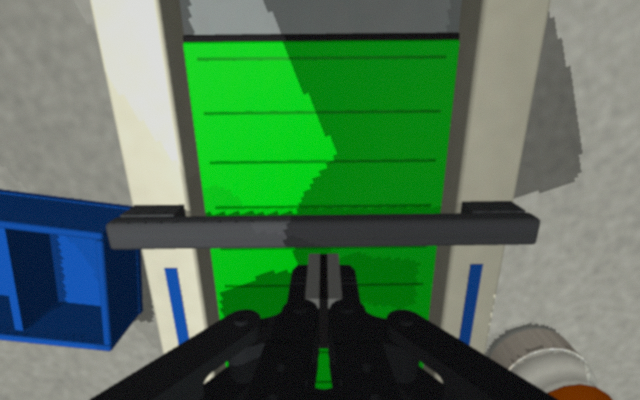

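Call:
drive_tool(series=[[0, -3, 0, 0, 0, 0, 0], [2, -8, 0, 0, 0, 0.5, 0], [8, -10, 1, 0, 0, 0.5, 0], [16, -10, 1, 0, 0, 0.5, 0], [24, -10, 1, 0, 0, 0.5, 0]])

```text
clock: 8.2
tcp_pos: [0.5625, -0.0287, 0.0499]
orientation: [-1.543, 0.292, -0.294]
contact_force: [-0.1, 0.6, -0.7]
grip_width: -0.0001
```

```bash
python3 st.py 29 2 43
```

```text
t 8.2 tcp [ 0.5625 -0.0287  0.0499] loc [-3.9  2.2] F [-0.1  0.6 -0.7] grip -0.1 q [-0.25  0.54  0.25  1.98 -0.22  0.64  1.34]
axes [[0.931, 0.003, 0.365], [-0.365, 0.007, 0.931], [-0.0, -1.0, 0.008]]
shift [32.9  6.9  0.2]
turn 1 [-0.4 -0.7 -0. ]
turn -1 [  0.  179.3  -0.7]
reader +x per mm in tool: [1.    0.    0.013]
```

Call:
drive_tool(series=[[8, 0, 0, -0.2, -0.3, 0, 0], [16, 0, 0, -0.4, -0.6, 0, 0], [24, 0, 0, -0.4, -0.6, 0, 0], [29, 2, 0, -0.4, -0.6, 0, 0], [32, 4, 0, -0.4, -0.6, 0, 0]])

```text
clock: 8.7
tcp_pos: [0.5928, -0.0407, 0.0457]
orientation: [-1.551, 0.285, -0.285]
contact_force: [-0.2, 0.4, 0.7]
grip_width: 0.0004
```

Call:
drive_tool(series=[[0, 1, 0, 0, 0, 0, 0], [0, 2, 0, 0, 0, 0, 0], [0, 3, 0, 0, 0, 0, 0], [0, 3.5, 0, 0, 0, 0, 0]])

```text
clock: 9.1
tcp_pos: [0.5925, -0.0405, 0.0421]
orientation: [-1.551, 0.285, -0.285]
contact_force: [0.3, -0.4, -0.6]
grip_width: 0.0
```

```bash
python3 st.py 29 2 40
```

```text
t 9.1 tcp [ 0.5925 -0.0405  0.0421] loc [28.3  1.8] F [ 0.3 -0.4 -0.6] grip 0.0 q [-0.22  0.59  0.24  1.9  -0.22  0.67  1.37]
axes [[0.935, -0.0, 0.355], [-0.355, 0.001, 0.935], [-0.0, -1.0, 0.001]]
shift [0.7 2.1 0.2]
turn 1 [-0.  -0.1 -0. ]
turn -1 [ 0.000e+00  1.799e+02 -1.000e-01]
reader +x per mm in tool: [ 1.    -0.     0.002]
```

Call:
drive_tool(series=[[0, 1, 0, 0, 0, 0, 0], [0, 2, 0, 0, 0, 0, 0], [0, 3, 0, 0, 0, 0, 0], [0, 4, 0, 0, 0, 0, 0]])

```text
clock: 9.5
tcp_pos: [0.5935, -0.0407, 0.0399]
orientation: [-1.551, 0.284, -0.286]
contact_force: [-3.9, -0.2, 21.9]
grip_width: -0.0002
```

Call:
drive_tool(series=[[-3, 2.2, 0, 0, 0, 0, 0], [-6, 2.6, 0, 0, 0, 0, 0], [-9, 2.8, 0, 0, 0, 0, 0], [-12, 2.8, 0, 0, 0, 0, 0], [-15, 2.8, 0, 0, 0, 0, 0]])

```text
clock: 10.0
tcp_pos: [0.5838, -0.0371, 0.04]
orientation: [-1.55, 0.278, -0.295]
contact_force: [3.2, -3.1, 12.4]
grip_width: 0.0
```

Call:
drive_tool(series=[[-4, 2.6, 0, 0, 0, 0.6, 0], [-8, 2.8, 0, 0, 0, 0.6, 0], [-12, 2.8, 0, 0, 0, 0.6, 0], [-15, 2.8, 0, 0, 0, 0.6, 0], [-18, 2.8, 0, 0, 0, 0.6, 0]])

```text
clock: 10.5
tcp_pos: [0.5716, -0.0324, 0.04]
orientation: [-1.548, 0.279, -0.295]
contact_force: [2.5, -3.1, 14.5]
grip_width: 0.0
```

```bash
python3 st.py 29 2 40;  python3 - <<'E'
from bench import r
import cv2
cv2.imwrite("pics/w5.png",r.grab_frame("wrist")["frame"])
E
```

```text
t 10.5 tcp [ 0.5716 -0.0324  0.04  ] loc [5.9 2. ] F [ 2.5 -3.1 14.5] grip 0.0 q [-0.24  0.57  0.24  1.97 -0.23  0.62  1.35]
axes [[0.934, 0.011, 0.358], [-0.358, 0.002, 0.934], [0.009, -1.0, 0.006]]
shift [23.1  0.2  0.2]
turn 1 [-0.3 -0.3  0.5]
turn -1 [ -0.8 179.7  -0.5]
reader +x per mm in tool: [1.    0.009 0.005]
```

View pics/w5.png

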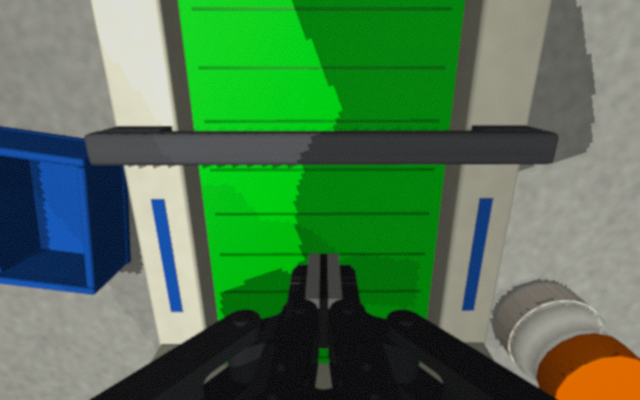

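Call:
drive_tool(series=[[-4, 2.7, 0, 0, 0, 0.5, 0], [-7, 2.7, 0, 0, 0, 0.5, 0], [-10, 2.7, 0, 0, 0, 0.5, 0], [-12, 2.7, 0, 0, 0, 0.5, 0], [-14, 2.7, 0, 0, 0, 0.5, 0]])

```text
clock: 11.05
tcp_pos: [0.5636, -0.0289, 0.04]
orientation: [-1.546, 0.278, -0.298]
contact_force: [6.0, -2.9, 10.2]
grip_width: -0.0001
```

Call:
drive_tool(series=[[-4, 2.6, 0, 0, 0, 0.5, 0], [-6, 2.6, 0, 0, 0, 0.5, 0], [-8, 2.6, 0, 0, 0, 0.5, 0], [-10, 2.6, 0, 0, 0, 0.5, 0], [-12, 2.6, 0, 0, 0, 0.5, 0]])

```text
clock: 11.55
tcp_pos: [0.558, -0.026, 0.0401]
orientation: [-1.543, 0.277, -0.301]
contact_force: [5.9, -3.2, 9.5]
grip_width: 0.0
```

```bash
python3 st.py 29 2 40;  python3 - <<'E'
from bench import r
import cv2
cv2.imwrite("pics/w6.png",r.grab_frame("wrist")["frame"])
E
```

```text
t 11.55 tcp [ 0.558  -0.026   0.0401] loc [-9.1  3.2] F [ 5.9 -3.2  9.5] grip 0.0 q [-0.25  0.55  0.24  2.   -0.23  0.6   1.35]
axes [[0.933, 0.017, 0.36], [-0.36, 0.005, 0.933], [0.014, -1.0, 0.011]]
shift [38.1  0.6 -0.9]
turn 1 [-0.6 -0.4  0.8]
turn -1 [ -1.2 179.6  -1. ]
reader +x per mm in tool: [1.    0.014 0.008]
```

View pics/w6.png

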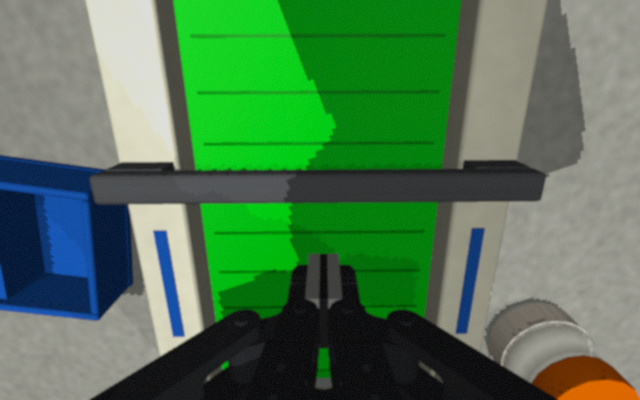

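Tip force rose to ~6.7 N horizontally and the cover lines slid relative to the tip (254→271), which suggests the stop is reached. Lifting to check.

Call:
drive_tool(series=[[0, -3, 0, 0, 0, 0, 0], [0, -12, 0, 0, 0, 0, 0], [0, -30, 0, 0, 0, 0, 0], [0, -60, 0, 0, 0, 0, 0], [0, -95, 0, 0, 0, 0, 0]])

```text
clock: 12.1
tcp_pos: [0.5545, -0.0262, 0.1352]
orientation: [-1.544, 0.279, -0.298]
contact_force: [1.2, 0.6, -0.3]
grip_width: 0.0001
```

Call:
drive_tool(series=[[-15, -30, 0, 0, 0, 0, 0], [-30, -70, 0, 0, 0, 0, 0], [-45, -110, 0, 0, 0, 0, 0], [-45, -130, 0, 0, 0, 0, 0], [-45, -130, 0, 0, 0, 0, 0]])

```text
clock: 12.6
tcp_pos: [0.5117, -0.0104, 0.2682]
orientation: [-1.541, 0.275, -0.301]
contact_force: [0.0, -0.2, -0.7]
grip_width: 0.0002
```

```bash
python3 st.py 29 2 40;  python3 - <<'E'
from bench import r
import cv2,pickle
d={}
for n in("wrist","scene"): d[n]=r.grab_frame(n)
pickle.dump(d,open("f7.pkl","wb"))
cv2.imwrite("pics/w7.png",d["wrist"]["frame"]); cv2.imwrite("pics/s7.png",cv2.resize(d["scene"]["frame"][150:310,210:370],None,fx=3.7,fy=3.7,interpolation=cv2.INTER_CUBIC))
E
```

```text
t 12.6 tcp [ 0.5117 -0.0104  0.2682] loc [-57.9   1.4] F [ 0.  -0.2 -0.7] grip 0.2 q [-0.39  0.16  0.33  1.93 -0.07  1.05  1.17]
axes [[0.933, 0.018, 0.359], [-0.36, 0.007, 0.933], [0.014, -1.0, 0.013]]
shift [ 83.6 229.4  -1.8]
turn 1 [-0.7 -0.4  0.8]
turn -1 [ -1.3 179.6  -1.2]
reader +x per mm in tool: [1.    0.014 0.007]
```

View pics/w7.png

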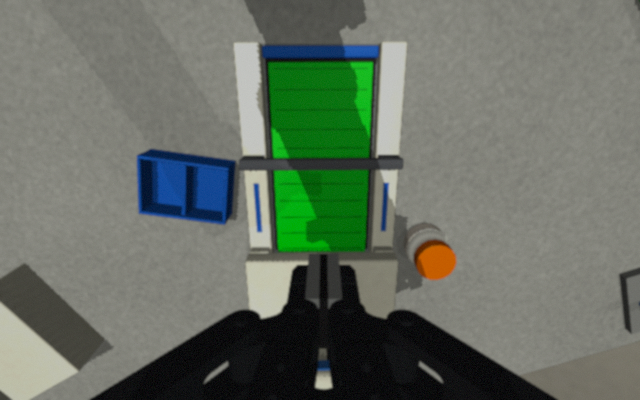

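View pics/s7.png

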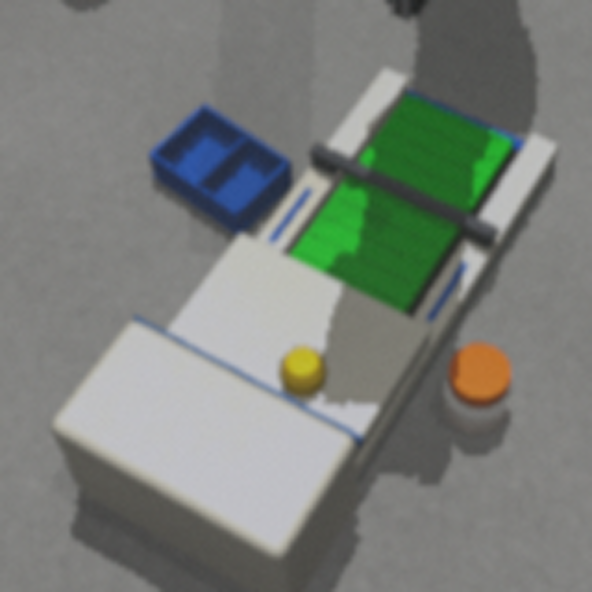

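The wrist view shows the tray's front edge at row ~60 next to the blue stop (rows 45–60). Enlarging to check the gap.

```bash
python3 - <<'E'
import pickle,cv2
from h import *
f=pickle.load(open("f7.pkl","rb"))["wrist"]
cv2.imwrite("pics/w7c.png",cv2.resize(f["frame"][35:75,255:390],None,fx=5.9,fy=5.9*1.0,interpolation=cv2.INTER_CUBIC))
print(np.linalg.norm(ray(f,(320,57),.03)-ray(f,(320,62),.03))/5*1000,"mm/px")
for u in (285,320,350): print(u,f["frame"][40:68,u].tolist())
E
```

```text
0.9401959962436998 mm/px
285 [[81, 86, 86], [80, 85, 85], [78, 83, 84], [73, 77, 75], [70, 66, 62], [77, 54, 43], [95, 53, 29], [100, 48, 13], [105, 52, 20], [103, 49, 10], [105, 51, 16], [104, 52, 16], [102, 45, 12], [101, 51, 12], [102, 53, 14], [103, 52, 18], [96, 49, 16], [78, 36, 9], [52, 27, 15], [25, 18, 11], [9, 20, 13], [16, 47, 16], [20, 83, 9], [19, 108, 17], [19, 115, 11], [17, 115, 6], [18, 113, 10], [9, 104, 0]]
320 [[83, 87, 87], [80, 83, 84], [78, 85, 84], [75, 80, 79], [72, 68, 65], [81, 58, 48], [92, 49, 29], [102, 52, 18], [104, 53, 17], [104, 52, 16], [105, 54, 18], [107, 54, 20], [103, 52, 15], [102, 50, 13], [103, 50, 17], [100, 50, 14], [94, 46, 16], [76, 37, 12], [46, 25, 14], [20, 14, 15], [20, 28, 20], [8, 54, 4], [17, 87, 6], [18, 109, 17], [18, 116, 9], [18, 117, 8], [20, 114, 13], [19, 109, 15]]
350 [[123, 131, 130], [122, 131, 130], [123, 130, 131], [119, 124, 121], [113, 107, 103], [128, 93, 75], [154, 87, 49], [169, 90, 37], [172, 89, 36], [170, 89, 34], [172, 90, 38], [170, 88, 33], [169, 87, 31], [165, 82, 24], [164, 83, 27], [160, 81, 28], [140, 68, 20], [108, 52, 17], [64, 35, 26], [37, 32, 32], [35, 50, 38], [28, 85, 28], [28, 125, 23], [23, 147, 17], [25, 151, 15], [25, 143, 17], [21, 129, 14], [20, 117, 19]]
```

View pics/w7c.png

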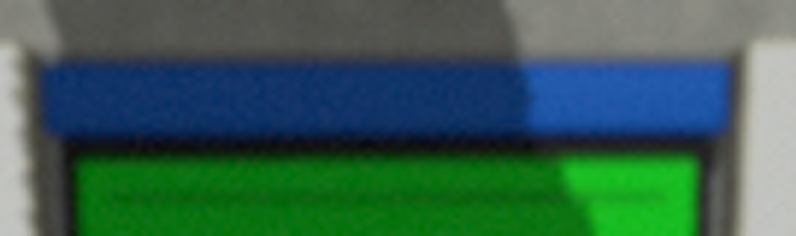

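```bash
python3 - <<'E'
import cv2
im=cv2.imread("pics/w4.png"); print(im[26:48,240].tolist())
E
```

```text
[[147, 150, 142], [148, 149, 143], [148, 150, 143], [145, 147, 141], [146, 149, 142], [147, 148, 141], [143, 145, 139], [131, 133, 126], [98, 100, 94], [55, 56, 54], [36, 35, 36], [38, 37, 37], [39, 39, 40], [36, 36, 37], [37, 65, 37], [32, 117, 29], [22, 165, 11], [26, 194, 12], [35, 207, 20], [33, 211, 20], [33, 211, 18], [38, 211, 22]]
```

```bash
python3 - <<'E'
from bench import r
o=r.get_obs();print(o["clock"],abs(o["qvel"]).max(),o["tcp_pos"])
print(r.hand_in())
E
```

```text
12.7 0.029979843344303918 [ 0.51027412 -0.01050266  0.26473874]
the job is handed in; nothing more can be done
None
```

I dragged the tray out to the blue end stop with the closed fingers in two strokes, lifted clear, and handed the job in at 12.7 s. The hand-in reports no verdict.

- **Pressing:** The wrist readings, taken at the end of each move, were mostly about 8 to 18 N. The highest was 22 N, on the second touch-down, so well under the 45 N limit. The fingertips moved at about 0.03 m/s, well under the 0.3 m/s jerk limit.
- **Reaching the stop:** At the end of the second stroke the horizontal force rose from about 4 to about 7 N and the fingers began to slip on the cover, as expected once the tray is blocked.
- **Gap:** In the last wrist picture the dark strip between the cover and the stop measures about 3.4 mm. The tray's own rim was about 2.6 mm in an earlier picture, so I put the gap at about 1 mm or less, against the allowed 3.5 mm. I could not read the tray joint directly.
- **Robot clear:** The fingers were about 0.26 m above the bench with no contact force; the arm was still settling slightly (0.03 rad/s).
- **Bystanders:** The jar, slide box and yellow stopper look unmoved in the last pictures. The rack, bottle and kit box were not in the crops I checked at the end; the arm passed well above the rack and did not go near the other two.
- **Disagreement:** The reader pose from the fixed cameras was about 2 mm off along x compared with the wrist view. I allowed for this in the stroke limits.

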